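# Zero the pump's flow dial, fit the cassette over its hidden pin and hold it down

### The arm

A 6-joint arm with a two-finger parallel gripper is mounted at the origin on the work surface. World frame = base frame: x ahead of the robot, y to its left, z up, the work surface at z = 0. Lengths are in m, angles in rad, forces in N, time in s.
With the tool pointing down it reaches from about 0.3 to 0.775 m from the base axis. Payload 14.6 kg.
Tool frame: the origin (TCP) lies at the very end of the fingers, on their centre line; the grasp point (between the pads) lies 19 mm behind it (ctrl.grasp_offset is the distance from the TCP to the grasp point, in m); z points along the fingers, y is the line along which they close (so a half turn about z gives the same grasp; the last joint's range is limited). The gripper opens to 94 mm and grips with 3 to 60 N. Pads are 16 mm wide; open, the fingers measure 119 mm over their backs; the gripper's body (75 mm by 177 mm) begins 78 mm behind the grasp point.
Start: joints at [-1.401, 0.3, 1.521, -0, 1.321, -0.067], TCP at [0.129, -0.535, 0.205] pointing down, gripper open.
Joint ranges: [-3.03, 3.03], [-0.79, 2.21], [0.23, 2.52], [-1.04, 4.18], [0, 3.07], [-2.55, 2.55]. Speed limits (rad/s): [2.22, 2.22, 2.57, 3.14, 3.14, 3.14].

### API

Orientations are given as [roll, pitch, yaw] about the fixed x, y, z axes, in that order (R = Rz(yaw) Ry(pitch) Rx(roll)).
In Python, from station import ctrl gives the robot as it stands.
- The arm moves only by the tool step_arm, never from a script. Its argument "plan" is a list that holds one entry, the list of rows, each a list of 6 numbers: the shift along the tool's x, y, z in units of 30 mm (1.0 is 30 mm), then the turn, a rotation vector about the tool's x, y, z in units of 6 degrees (1.0 is 6 degrees). In form: [[[dx, dy, dz, wx, wy, wz], ...]]. A call has 1 to 8 rows; each row is the pose to reach, as a shift and turn from the pose commanded when the call began, along the tool's axes at that moment; what a row does not reach only later rows make up. A row lasts 1/12 s, in which the tool goes at most 41.7 mm and 7.16 degrees, less where a joint would pass 70% of its speed; a pose out of reach is approached as far as the arm can. A call with a gripper value outside its range is refused whole. "grip" is the opening, from 0 (shut) to 1 (fully open), set as the call begins (left out, the last holds). The fingers move at their own pace and stop on an object; "squeeze" is the grip in N (left out, the last holds). Time passes only in rows, so rows that repeat a pose let the fingers close. It gives the time, the measured TCP pose, the force, the opening and the grip force at its end, in the units of the state.
- ctrl.get_obs(): the state, without advancing time (a new reading comes with each control period).
- ctrl.camera(name): name is "scene" or "side" or "wrist"; returns the picture (400x640x3 uint8, red, green, blue); there is no depth.
- ctrl.camera_model(name): a dict with "intrinsics" (3x3 intrinsics, pixels), "R" (3x3) and "t" (3): a world point X has camera coordinates R X + t; the wrist camera has in their place "tool_from_camera" (4x4, takes a point from camera to tool coordinates, whose origin is the TCP and whose axes are the flange's). Camera axes: x right, y down, z forward; pixel columns grow to the right and rows downward; lengths in m; the calibration is good to about 2 mm. The wrist camera is an equidistant fisheye: a pixel r from the principal point sees the ray r / f radians off the axis. A picture is of the moment at which its call begins: read the wrist's pose just before it. camera_model takes no time and is no camera call.
- ctrl.hand_in(): hands the job in; it is judged then, once.
Trained networks look in the newest picture that a camera, given by its name, has taken for a name from the list of things; names that differ only in an ending like _2 or _b are one class to them, and where a whole thing is asked for, a point or a joint stands for the part that bears it (a point fixed in the world has none). Each returns a list of dicts, best first, with "confidence" (0 to 1); they miss things now and then, are a little off and sometimes report something else, mostly with a low value. They report only what shows in the picture. A call takes as long as a camera call.
- ctrl.masks_of(query, camera): "pixels" (400x640 bool, what is visible of it) and "at" ([column, row] in pixels, amid what is visible of it).
- ctrl.place_of(query, camera): "at" ([column, row] in pixels: a listed point, or the origin of a listed thing).
The state is a dict: "time_s": time; "qpos": joint angles; "joint_vel": joint speeds; "tau": joint torques, N m; "ee_pos": TCP position; "eef_rot": TCP orientation; "force": force on the tool from outside, world axes, zero at the start; "moment": the same for the moment, N m; "grip_width": finger opening in m; "grip_force": force on a finger pad.
Only numpy, scipy, OpenCV 4.12 (cv2) and the standard library are available. Lean on these libraries where they do the work, as an engineer would, in place of code of your own. Each camera call takes 0.05 s, during which the arm holds its last target. There are 200 camera calls.

### The job

First turn the flat-topped pump's flow dial counter-clockwise all the way back to its zero stop, and leave it there. Then take the loose cassette (the oblong grey block with a straight grip rib), lay it lengthwise on the pump's sprung bed, slot over the locating pin that it hides (slide it along if it has not dropped on), and press it down against the springs until it is flush with the deck. Finish while still holding it pressed down, without letting go, and leave the other things on the bench where they are.

Things in the scene. Friction and masses are not known exactly. Their poses are not given: they have to be found in the camera images.
- pump: Flat-topped dosing pump fixed to the bench: cream housing 150 mm (its x) by 300 mm (its y), flat deck 80 mm above the bench. Origin: centre of its underside; z up. At its y = -70 mm the sprung bed, at its y = +90 mm the flow dial.
- bed_centre (a point): Point on the deck (80 mm above the bench) at the middle of the sprung bed; axes as the pump's. The bed is an aluminium plate 70 mm (x) by 50 mm (y), its free top 6 mm above the deck. A cassette that has not met the pin rides on the pin's top, underside 15 mm above the deck; slid along x until slot and pin meet, it can drop 9 mm onto the bed.
- pin_range (a point): Middle of the stretch where the steel locating pin stands, at pin-top height, 15 mm above the deck; axes as the pump's. The pin is fixed, upright through the bed, 10 mm in diameter with a coned tip (3 mm high, 5 mm across at the top). It stands at y = 0 and at an x from -12 to +12 mm of here, another at each start and not reported; the cassette hides it.
- bed (a joint): Travel of the sprung bed in m: 0 free (6 mm above the deck), 0.006 pressed until the cassette is flush on the deck. The springs push up with 3 N at the start of travel and 9 N at 0.006; the cassette's weight alone (about 2 N) does not move it.
- dial (a joint): Angle of the flow dial in rad, about the vertical: 0 at its zero stop, growing clockwise seen from above (up to 4.7); it starts between 0.7 and 1.4. Turn it counter-clockwise to reach zero. Light friction (about 0.03 N m), it stays where it is left.
- dial_grip (a point): Grip point on the dial's vertical axis, 117 mm above the bench; turns with the dial. The dial is a black disc of 44 mm with an upright bar grip 42 mm long (this point's x), 14 mm wide (its y) and 32 mm tall, from 92 to 124 mm above the bench. At zero the bar lies along the pump's x, its white mark to the pump's -x.
- cassette: The loose cassette, grey plastic, about 0.2 kg: block 80 mm (x) by 60 mm (y) by 23 mm, with a straight grip rib on its middle, 50 mm long (along x), 16 mm wide (y), from 23 to 51 mm above its underside. Origin: centre of its underside, z up. In the underside, at the centre, a blind slot 14 mm (x) by 18 mm (y), 18 mm deep. It may go on either way round, x along the pump's x.
- blank_cover: Bystander that shares the cassette's part of the bench: grey square cover 56 mm by 56 mm by 12 mm with a round knob (26 mm) on top, 37 mm high in all. Origin: centre of its underside.
- vial: Bystander: amber jar with black cap, 36 mm in diameter, 60 mm high. Origin: centre of its underside.
- bung: Bystander: black rubber bung, 38 mm in diameter at the top, 34 mm high. Origin: centre of its underside.
- beaker: Bystander: glass beaker, 80 mm in diameter, 100 mm high. Origin: centre of its underside.
- wrench: Bystander: steel wrench 160 mm long, lying flat. Origin: under its middle, x along its length.
- reagent: Bystander: white bottle, 60 mm in diameter, 110 mm high. Origin: centre of its underside.

How it is judged:
By the outcome, as a careful person would: the job done as asked, in the order asked, and still so for the second after the job is handed in, while the arm keeps its last pose, push and grip.
It also fails if it takes over 58 s, if anything falls off the work surface, if the arm or the gripper's body presses on something with over 40 N, if the wrist force passes 120 N, or if a joint passes its speed limit or range.

## Working session

There is one attempt and no reset: what is moved stays moved. The work goes in short steps, Python scripts to look and compute and a tool call to move; the robot and the scene stay as the last step left them, time stands still between calls to the robot, and variables do not carry over. Pictures are saved under pics/ and viewed, at most 10 in all, crops included, and the job is handed in when it is done.

Besides the shell and the picture viewer there is one more tool, called as name(argument=value, ...) on one line, values as JSON. step_arm: Moves the arm, as the interface text tells. Its arguments: {"type":"object","properties":{"plan":{"type":"array","items":{"type":"array","items":{"type":"array","items":{"type":"number"}}}},"grip":{"type":"number"},"squeeze":{"type":"number"}},"required":["plan"]}

```bash
mkdir -p pics; cat > h.py <<'E'
import numpy as np, cv2
from scipy.spatial.transform import Rotation as Ro
from station import ctrl
def ray(cam,px,obs=None):
    m=ctrl.camera_model(cam); K=np.array(m["intrinsics"])
    x=(px[0]-K[0,2])/K[0,0]; y=(px[1]-K[1,2])/K[1,1]
    if cam!="wrist":
        R=np.array(m["R"]);t=np.array(m["t"]); return -R.T@t, R.T@np.array([x,y,1.])
    th=np.hypot(x,y); d=np.array([x/th*np.sin(th),y/th*np.sin(th),np.cos(th)]) if th>1e-9 else np.array([0,0,1.])
    T=np.array(m["tool_from_camera"]); R=Ro.from_euler('xyz',obs["eef_rot"]).as_matrix()
    return R@T[:3,3]+obs["ee_pos"], R@T[:3,:3]@d
def at(cam,px,z,obs=None):
    o,d=ray(cam,px,obs); return o+d*(z-o[2])/d[2]
def proj(cam,X):
    m=ctrl.camera_model(cam); p=np.array(m["intrinsics"])@(np.array(m["R"])@X+m["t"]); return p[:2]/p[2]
E
cat > a.py <<'E'
from h import *
o=ctrl.get_obs(); print(o)
ims=[]
for c in ("scene","side","wrist"):
    o=ctrl.get_obs(); im=ctrl.camera(c); cv2.imwrite(f"pics/{c}0.png",im[:,:,::-1])
    for q,z in (("pump",0),("bed_centre",.08),("pin_range",.095),("dial_grip",.117),("cassette",0),("blank_cover",0),("vial",0),("bung",0),("beaker",0),("wrench",0),("reagent",0)):
        for r in ctrl.place_of(q,c)[:2]:
            print(c,q,round(r["confidence"],2),np.round(r["at"],1),np.round(at(c,r["at"],z,o),3))
E
python3 a.py; python3 -c "
from h import *
print(ctrl.camera_model('wrist'))"
```

```text
{'time_s': 0.0, 'qpos': array([-1.40062133e+00,  3.00478823e-01,  1.52160860e+00,  2.31031918e-05,
        1.32070134e+00, -6.65931209e-02]), 'joint_vel': array([ 7.83364587e-05,  6.63006030e-04, -1.34726004e-03,  4.48818593e-04,
        8.34219724e-04,  5.45171925e-05]), 'tau': array([-3.04583218e-04, -5.31809056e+01, -3.52734554e+01,  7.08380551e-02,
        2.44027114e-02, -1.22905931e-04]), 'ee_pos': array([ 0.12896926, -0.53438253,  0.20487046]), 'eef_rot': array([-3.14040068e+00, -1.01921767e-04,  2.36762329e-01]), 'force': array([0.34150329, 0.41515549, 0.02948965]), 'moment': array([-0.03487865, -0.0637641 ,  0.00632054]), 'grip_force': 0.0, 'grip_width': 0.0940124421652226}
scene pump 0.6 [336.  221.8] [0.535 0.112 0.   ]
scene bed_centre 0.68 [311.7 200.8] [0.536 0.047 0.08 ]
scene pin_range 0.63 [311.9 195.9] [0.532 0.047 0.095]
scene blank_cover 0.64 [247.9 180.2] [ 0.425 -0.16   0.   ]
scene vial 0.52 [225.1 242.8] [ 0.643 -0.163  0.   ]
scene beaker 0.85 [470.7 205.7] [ 0.425  0.478 -0.   ]
scene wrench 0.92 [461.5 250.5] [0.577 0.441 0.   ]
scene wrench 0.34 [311.3 201
[... 712 characters left out ...]
82 0.   ]
side wrench 0.72 [270.4 328.3] [0.568 0.441 0.   ]
side wrench 0.6 [381.2 190.7] [ 0.431 -0.127  0.   ]
side reagent 0.81 [283.4 179.4] [ 0.728 -0.101  0.   ]
{'intrinsics': array([[309.70691629,   0.        , 317.58692058],
       [  0.        , 309.70691629, 191.84603953],
       [  0.        ,   0.        ,   1.        ]]), 'tool_from_camera': array([[-1.45798259e-03, -9.64787671e-01, -2.63025902e-01,
         7.59868247e-02],
       [ 9.99998686e-01, -1.59294700e-03,  2.99875219e-04,
         8.08339522e-04],
       [-7.08302235e-04, -2.63025119e-01,  9.64788726e-01,
        -1.78524923e-01],
       [ 0.00000000e+00,  0.00000000e+00,  0.00000000e+00,
         1.00000000e+00]])}
```

```bash
python3 -c "
import cv2
a=cv2.imread('pics/scene0.png')[140:320,150:550];b=cv2.imread('pics/side0.png')[110:390,150:550]
cv2.imwrite('pics/both0.png',cv2.vconcat([cv2.resize(a,None,fx=1.3,fy=1.3),cv2.resize(b,None,fx=1.3,fy=1.3)]))"
```

```text
(no output)
```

View pics/both0.png

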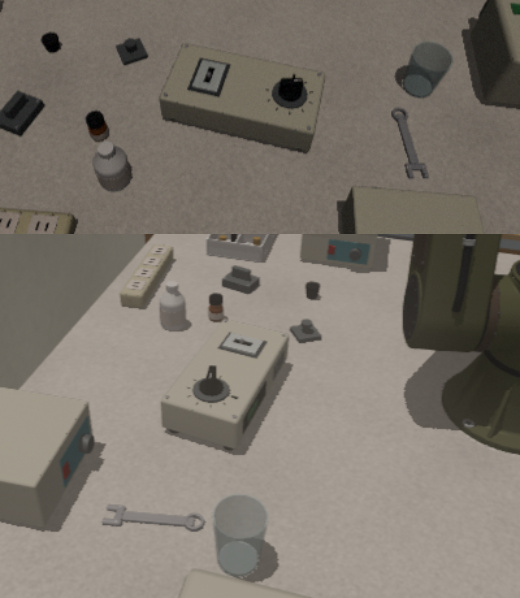

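The scene crop shows the pump mid-picture. The cassette is at about scene (165,226) and side (335,146), and the small dark object nearer the robot is the bung. The dial's bar points diagonally. I'll move above the dial for a closer look.

```bash
cat >> h.py <<'E'
def go(p,yaw,roll=np.pi):
    o=ctrl.get_obs(); R=Ro.from_euler('xyz',o["eef_rot"])
    d=R.inv().apply(np.array(p)-o["ee_pos"])/.03
    w=(R.inv()*Ro.from_euler('xyz',[np.pi,0,yaw])).as_rotvec(degrees=True)/6
    print("go",np.round(d,2),np.round(w,2),"t",round(o["time_s"],2),"at",np.round(o["ee_pos"],4),np.round(o["eef_rot"],3))
E
python3 -c "
from h import *
go([.52,.15,.30],2.1)"
```

```text
go [ 18.02 -19.13  -3.15] [  0.    -0.   -17.79] t 1.8 at [ 0.129  -0.5346  0.2055] [-3.142 -0.     0.237]
```

step_arm(plan=[[[18, -19.1, -3.2, 0, 0, -17.8], [18, -19.1, -3.2, 0, 0, -17.8], [18, -19.1, -3.2, 0, 0, -17.8], [18, -19.1, -3.2, 0, 0, -17.8], [18, -19.1, -3.2, 0, 0, -17.8], [18, -19.1, -3.2, 0, 0, -17.8], [18, -19.1, -3.2, 0, 0, -17.8], [18, -19.1, -3.2, 0, 0, -17.8]]])

```text
time_s: 2.47
ee_pos: [0.2935, -0.2455, 0.2463]
eef_rot: [3.141, 0.0, 1.243]
force: [0.1, -0.1, -0.9]
grip_width: 0.094
grip_force: 0.0
```

```bash
python3 -c "
from h import *
go([.52,.15,.30],2.1)"
```

```text
go [14.91  2.9  -1.79] [ 0.01  0.01 -8.19] t 2.47 at [ 0.2935 -0.2455  0.2463] [3.141 0.    1.243]
```

step_arm(plan=[[[14.7, 2.9, -1.8, 0, 0, -8], [14.7, 2.9, -1.8, 0, 0, -8], [14.7, 2.9, -1.8, 0, 0, -8], [14.7, 2.9, -1.8, 0, 0, -8], [14.7, 2.9, -1.8, 0, 0, -8], [14.7, 2.9, -1.8, 0, 0, -8], [14.7, 2.9, -1.8, 0, 0, -8], [14.7, 2.9, -1.8, 0, 0, -8]]])

```text
time_s: 3.13
ee_pos: [0.4607, 0.0407, 0.286]
eef_rot: [3.141, 0.0, 2.081]
force: [0.4, -1.1, 0.0]
grip_width: 0.094
grip_force: 0.0
```

```bash
python3 -c "
from h import *
go([.52,.15,.30],2.1)"
```

```text
go [ 2.21  3.51 -0.46] [ 0.01  0.   -0.18] t 3.13 at [0.4607 0.0407 0.286 ] [3.141 0.    2.081]
```

step_arm(plan=[[[2.2, 3.5, -0.5, 0, 0, -0.2], [2.2, 3.5, -0.5, 0, 0, -0.2], [2.2, 3.5, -0.5, 0, 0, -0.2], [2.2, 3.5, -0.5, 0, 0, -0.2], [2.2, 3.5, -0.5, 0, 0, -0.2], [2.2, 3.5, -0.5, 0, 0, -0.2]]])

```text
time_s: 3.63
ee_pos: [0.5199, 0.1466, 0.3002]
eef_rot: [-3.141, -0.0, 2.096]
force: [0.3, 0.5, 0.1]
grip_width: 0.0935
grip_force: 0.0
```

```bash
python3 - <<'E'
from h import *
o=ctrl.get_obs(); print(o["ee_pos"],o["eef_rot"]); im=ctrl.camera("wrist"); cv2.imwrite("pics/w1.png",im[:,:,::-1])
for q,z in (("pump",0),("bed_centre",.08),("pin_range",.095),("dial_grip",.117)):
    for r in ctrl.place_of(q,"wrist")[:2]: print(q,round(r["confidence"],2),np.round(r["at"],1),np.round(at("wrist",r["at"],z,o),4))
for q in ("pump","dial"):
  r=ctrl.masks_of(q,"wrist")
  if r:
    m=r[0]["pixels"]; print(q,r[0]["confidence"],m.sum(),r[0]["at"]); cv2.imwrite(f"pics/m_{q}.png",m.astype(np.uint8)*255)
E
```

```text
[0.51991054 0.14658416 0.30024985] [-3.14091812e+00 -3.22274598e-05  2.09578510e+00]
pump 0.76 [317.5 180.7] [0.537  0.1143 0.    ]
bed_centre 0.9 [284.7 232.7] [0.5253 0.0431 0.08  ]
bed_centre 0.38 [347.  321.5] [ 0.6855 -0.0472  0.08  ]
pin_range 0.64 [287.7 240.1] [0.5323 0.0419 0.095 ]
dial_grip 0.7 [362.5 141.6] [0.5456 0.2057 0.117 ]
dial_grip 0.34 [293.2 327.1] [ 0.6033 -0.0724  0.117 ]
pump 0.56 21808 [321.3, 184.3]
dial 0.73 896 [358.2, 142.6]
```

View pics/w1.png

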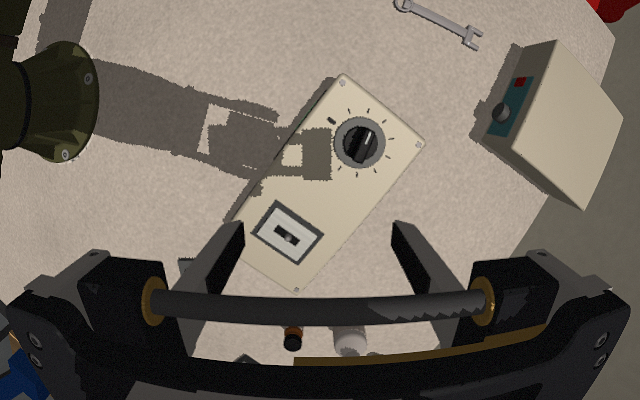

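The wrist picture shows the pump top: dial at (360,143) with its bar pointing diagonally, bed at (287,232), and deck corners at about (341,73), (424,144) and (297,293). I'll zoom in for exact numbers.

```bash
python3 - <<'E'
import cv2
a=cv2.imread('pics/w1.png')
cv2.imwrite('pics/w1z.png',cv2.hconcat([cv2.resize(a[65:305,220:430],(490,560),interpolation=cv2.INTER_CUBIC),cv2.resize(a[110:175,330:390],(310,336),interpolation=cv2.INTER_CUBIC).copy() if 0 else cv2.copyMakeBorder(cv2.resize(a[110:175,330:390],(310,336),interpolation=cv2.INTER_CUBIC),0,224,0,0,cv2.BORDER_CONSTANT)]))
E
```

```text
(no output)
```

View pics/w1z.png

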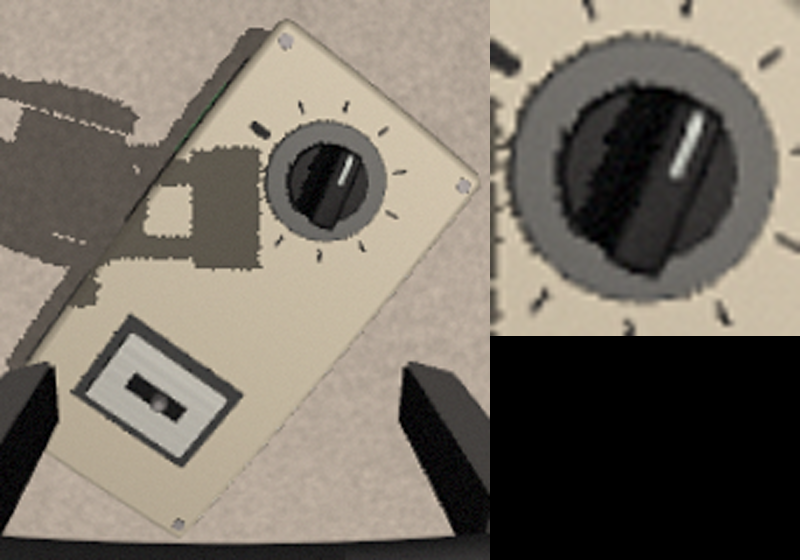

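```bash
python3 - <<'E'
from h import *
o=dict(ee_pos=np.array([.51991,.146584,.30025]),eef_rot=np.array([-3.140918,0,2.095785]))
W=lambda p,z:at("wrist",p,z,o)
zz=lambda x,y:(220+x/2.3333,65+y/2.3333)
C=[W(zz(*p),.08)[:2] for p in((288,20),(480,183),(182,535))]
print("corners",np.round(C,4)); e=C[1]-C[0]; f=C[1]-C[2]
print("len",np.linalg.norm(e),np.linalg.norm(f),"yaw",np.arctan2(e[1],e[0]),np.arctan2(f[1],f[0])-np.pi/2,"centre",(C[0]+C[2])/2)
B=[W(zz(*p),.08)[:2] for p in((130,315),(242,395),(182,467),(72,392))]
print("bed",np.round(B,4),np.mean(B,0)); 
for a,b in((0,1),(3,2),(3,0),(2,1)): d=B[b]-B[a]; print(np.linalg.norm(d),np.arctan2(d[1],d[0]))
print("ring",W(zz(326,181),.081))
d=lambda x,y:(330+(x-490)/5.167,110+y/5.167)
print("ring2",W(d(643,168),.081)); print("blackdisc",W(d(648,180),.092))
m1=W(d(698,115),.124);m2=W(d(677,178),.124); v=m1-m2; print("mark",m1,m2,np.arctan2(v[1],v[0]))
print("pin",W(zz(160,403),.095))
E
```

```text
corners [[ 0.4862  0.2684]
 [ 0.6275  0.2484]
 [ 0.5908 -0.0383]]
len 0.14274545315173284 0.2890755464295878 yaw -0.1404820874092737 -0.1273980270253312 centre [0.53847275 0.11501765]
bed [[0.4922 0.0792]
 [0.5736 0.0685]
 [0.5661 0.0072]
 [0.4839 0.0178]] [0.52892802 0.04316913]
0.08211389501850462 -0.12976669569449592
0.08295694466769749 -0.12774314353637262
0.06193451333383547 1.436329043242134
0.06176842584595025 1.4499623436578173
ring [0.54951545 0.20212835 0.081     ]
ring2 [0.54935746 0.20212307 0.081     ]
blackdisc [0.55008135 0.20049628 0.092     ]
mark [0.54653054 0.21978436 0.124     ] [0.54984729 0.20519014 0.124     ] 1.7942654106605789
pin [0.53163621 0.04561427 0.095     ]
```

Pump yaw is -0.129, dial centre (0.5495, 0.202) and bar yaw 1.794, so the dial angle is about 1.22. Bed centre is (0.529, 0.043). The bed–dial distance comes to 160 mm, as it should.

```bash
python3 -c "
from h import *
go([.5495,.202,.18],1.794)"
```

```text
go [1.12 1.77 4.03] [0.   0.   2.87] t 3.98 at [0.5201 0.1463 0.3008] [3.141 0.    2.095]
```

step_arm(plan=[[[1.1, 1.8, 4, 0, 0, 2.9], [1.1, 1.8, 4, 0, 0, 2.9], [1.1, 1.8, 4, 0, 0, 2.9], [1.1, 1.8, 4, 0, 0, 2.9], [1.1, 1.8, 4, 0, 0, 2.9], [1.1, 1.8, 4, 0, 0, 2.9], [1.1, 1.8, 4, 0, 0, 2.9]]], grip=0.7)

```text
time_s: 4.57
ee_pos: [0.5511, 0.202, 0.1831]
eef_rot: [3.138, -0.0, 1.793]
force: [1.3, 0.1, 0.3]
grip_width: 0.066
grip_force: 0.0
```

```bash
python3 - <<'E'
from h import *
go([.5495,.202,.099],1.794)
o=ctrl.get_obs(); im=ctrl.camera("wrist"); cv2.imwrite("pics/w2.png",cv2.resize(im[:260,180:460,::-1],None,fx=2,fy=2))
for q,z in (("bed_centre",.08),("pin_range",.095),("dial_grip",.117)):
    for r in ctrl.place_of(q,"wrist")[:2]: print(q,round(r["confidence"],2),np.round(r["at"],1),np.round(at("wrist",r["at"],z,o),4))
E
```

```text
go [ 0.01 -0.06  2.8 ] [ 0.03 -0.   -0.01] t 4.57 at [0.5511 0.202  0.1831] [ 3.138 -0.     1.793]
bed_centre 0.82 [266.7 317.4] [0.5269 0.043  0.08  ]
pin_range 0.76 [264.  324.4] [0.5258 0.0444 0.095 ]
dial_grip 0.69 [316.  199.2] [0.549 0.204 0.117]
```

View pics/w2.png

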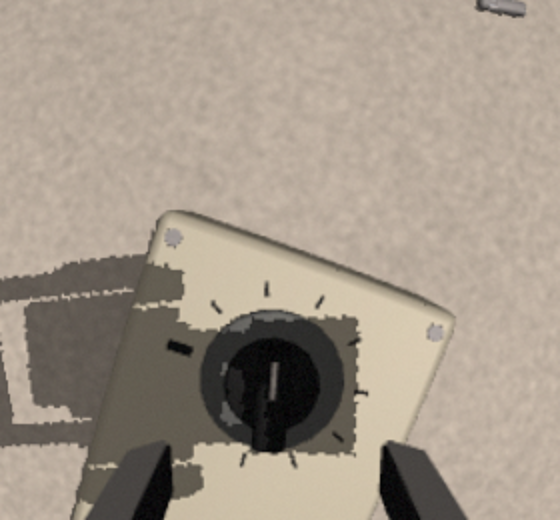

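The bar lies near-vertical between the two fingers (mark at about (274,380), finger midline about 275), so it is well aligned. I'll descend and close.

step_arm(plan=[[[0, 0, 1.4, 0, 0, 0], [0, 0, 2.8, 0, 0, 0], [0, 0, 2.8, 0, 0, 0], [0, 0, 2.8, 0, 0, 0], [0, 0, 2.8, 0, 0, 0]]])

```text
time_s: 5.18
ee_pos: [0.5515, 0.2027, 0.0992]
eef_rot: [3.139, -0.0, 1.792]
force: [-0.1, -0.1, 1.2]
grip_width: 0.0663
grip_force: 0.0
```

step_arm(plan=[[[0, 0, 0, 0, 0, 0], [0, 0, 0, 0, 0, 0], [0, 0, 0, 0, 0, 0], [0, 0, 0, 0, 0, 0], [0, 0, 0, 0, 0, 0], [0, 0, 0, 0, 0, 0]]], grip=0, squeeze=12)

```text
time_s: 5.68
ee_pos: [0.5505, 0.2025, 0.0968]
eef_rot: [3.141, -0.0, 1.792]
force: [0.2, -0.2, 0.0]
grip_width: 0.0292
grip_force: 0.0
```

```bash
python3 -c "
from h import *
go([.5495,.202,.099],3.0126); print(ctrl.get_obs()['moment'],ctrl.get_obs()['force'])"
```

```text
go [-0.01 -0.04 -0.07] [  0.     0.   -11.66] t 5.68 at [0.5505 0.2025 0.0968] [ 3.141 -0.     1.792]
[-0.07056768 -0.06688754 -0.01345624] [ 0.19510544 -0.1978367   0.00684608]
```

step_arm(plan=[[[0, 0, 0, 0, 0, 0], [0, 0, 0, 0, 0, 0], [0, 0, 0, 0, 0, 0], [0, 0, 0, 0, 0, 0]]])

```text
time_s: 6.02
ee_pos: [0.5495, 0.202, 0.0965]
eef_rot: [-3.139, 0.001, 1.792]
force: [-8.3, -3.7, 5.0]
grip_width: 0.0138
grip_force: 12.0
```

```bash
python3 -c "
from h import *
go([.5495,.202,.099],3.0126); print(ctrl.get_obs()['moment'],ctrl.get_obs()['force'])"
```

```text
go [ 0.   -0.   -0.08] [-3.000e-02 -1.000e-02 -1.166e+01] t 6.02 at [0.5495 0.202  0.0965] [-3.139e+00  1.000e-03  1.792e+00]
[-0.84650865  1.39814243  0.00420041] [-8.28695637 -3.66963675  4.95946188]
```

step_arm(plan=[[[0, -0.04, 0, 0, 0, -1.1], [0, -0.04, 0, 0, 0, -2.2], [0, -0.04, 0, 0, 0, -3.3], [0, -0.04, 0, 0, 0, -4.4], [0, -0.04, 0, 0, 0, -5.5], [0, -0.04, 0, 0, 0, -6.6], [0, -0.04, 0, 0, 0, -7.7], [0, -0.04, 0, 0, 0, -8.8]]])

```text
time_s: 6.68
ee_pos: [0.5503, 0.2027, 0.0966]
eef_rot: [3.139, 0.002, 2.719]
force: [9.7, 4.8, -6.6]
grip_width: 0.0139
grip_force: 12.0
```

step_arm(plan=[[[0, 0, 0, 0, 0, -0.8], [0, 0, 0, 0, 0, -1.6], [0, 0, 0, 0, 0, -2.2], [0, 0, 0, 0, 0, -2.6], [0, 0, 0, 0, 0, -2.6]]])

```text
time_s: 7.1
ee_pos: [0.5504, 0.2031, 0.0966]
eef_rot: [3.139, 0.003, 2.989]
force: [10.8, 6.5, -7.0]
grip_width: 0.0141
grip_force: 12.0
```

```bash
python3 -c "
from h import *
go([.5495,.202,.099],3.0126); print(ctrl.get_obs()['moment'],ctrl.get_obs()['force'])"
```

```text
go [ 0.02 -0.04 -0.08] [ 0.02  0.03 -0.23] t 7.1 at [0.5504 0.2031 0.0966] [3.139e+00 3.000e-03 2.989e+00]
[ 1.38220023 -2.06853936 -0.00903206] [10.81231536  6.53904248 -7.01962475]
```

step_arm(plan=[[[0, 0.02, 0, 0, 0, -0.4], [0, 0.02, 0, 0, 0, -0.8], [0, 0.02, 0, 0, 0, -0.8]]])

```text
time_s: 7.35
ee_pos: [0.5502, 0.2032, 0.0966]
eef_rot: [3.14, 0.002, 3.072]
force: [7.6, 2.5, -5.2]
grip_width: 0.0145
grip_force: 12.4
```

```bash
python3 -c "
from h import *
go([.5495,.202,.099],3.0126); print(ctrl.get_obs()['moment'],ctrl.get_obs()['force'])"
```

```text
go [ 0.02 -0.04 -0.08] [0.01 0.02 0.56] t 7.35 at [0.5502 0.2032 0.0966] [3.140e+00 2.000e-03 3.072e+00]
[ 0.64089349 -1.47018775 -0.2439208 ] [ 7.59348857  2.48523822 -5.21930858]
```

step_arm(plan=[[[0, 0, 0, 0, 0, 0], [0, 0, 0, 0, 0, 0], [0, 0, 0, 0, 0, 0], [0, 0, 0, 0, 0, 0]]], grip=0.7)

```text
time_s: 7.68
ee_pos: [0.5492, 0.2028, 0.0965]
eef_rot: [-3.141, -0.0, 3.069]
force: [-0.2, 0.1, -0.2]
grip_width: 0.0371
grip_force: 0.0
```

step_arm(plan=[[[0, 0, -1.2, 0, 0, 0], [0, 0, -2.5, 0, 0, 0], [0, 0, -3.8, 0, 0, 0], [1.3, 0, -5, 0, 0, 0], [2, 0, -5, 0, 0, 0], [2, 0, -5, 0, 0, 0], [2, 0, -5, 0, 0, 0]]], grip=1)

```text
time_s: 8.27
ee_pos: [0.489, 0.2074, 0.2476]
eef_rot: [3.141, 0.002, 3.07]
force: [0.9, 0.6, -1.1]
grip_width: 0.0846
grip_force: 0.0
```

```bash
python3 - <<'E'
from h import *
o=ctrl.get_obs(); print(o["time_s"],o["ee_pos"].tolist(),o["eef_rot"].tolist()); im=ctrl.camera("wrist"); cv2.imwrite("pics/w3f.png",im[:,:,::-1]); cv2.imwrite("pics/w3.png",cv2.resize(im[50:330,160:480,::-1],None,fx=2,fy=2,interpolation=cv2.INTER_CUBIC))
E
```

```text
8.2667 [0.4889757006463436, 0.20739104785720527, 0.24761557430281825] [3.1408475309222865, 0.0017784111659255863, 3.0701060128059225]
```

View pics/w3.png

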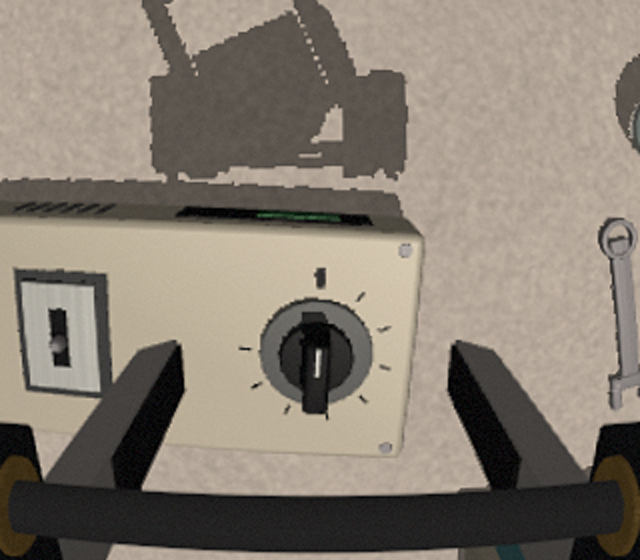

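The bar now lines up with the long zero tick at (321,278). The bed slot spans rows 308–366 and the pin is at (57,342). I'll check the angles and find the pin.

```bash
python3 - <<'E'
from h import *
o=dict(ee_pos=np.array([.488976,.207391,.247616]),eef_rot=np.array([3.14085,.00178,3.0701]))
W=lambda x,y,z:at("wrist",(160+x/2,50+y/2),z,o)
v=W(319,350,.124)-W(317,376,.124); print("mark",np.arctan2(v[1],v[0]),W(319,350,.124),W(317,376,.124))
print("tick",W(321,278,.08),"ring",W(316,353,.081))
B=[W(*p,.08) for p in((17,270),(106,272),(110,397),(25,388))]
print(np.round(B,4),np.mean(B,0)); c=np.mean(B,0)
for p in((58,308),(58,366)): print("slot",(W(*p,.086)-c))
for z in(.092,.095): print("pin",W(57,342,z)-c)
im=cv2.imread("pics/w3f.png"); cv2.imwrite("pics/w3z.png",cv2.hconcat([cv2.resize(im[175:260,160:225],(390,510),interpolation=cv2.INTER_CUBIC),cv2.resize(im[175:260,285:350],(390,510),interpolation=cv2.INTER_CUBIC)]))
E
```

```text
mark 2.999499735414435 [0.53082626 0.20519953 0.124     ] [0.54558871 0.20308766 0.124     ]
tick [0.5036743  0.20854447 0.08      ] ring [0.54944962 0.20232057 0.081     ]
[[0.4844 0.0199 0.08  ]
 [0.4905 0.0805 0.08  ]
 [0.5724 0.0681 0.08  ]
 [0.5645 0.0071 0.08  ]] [0.5279689  0.04387915 0.08      ]
slot [-0.01886107  0.0032234   0.006     ]
slot [ 0.01920499 -0.00500409  0.006     ]
pin [0.00099635 0.00089647 0.012     ]
pin [-4.85043176e-05  2.39746920e-03  1.50000000e-02]
```

View pics/w3z.png

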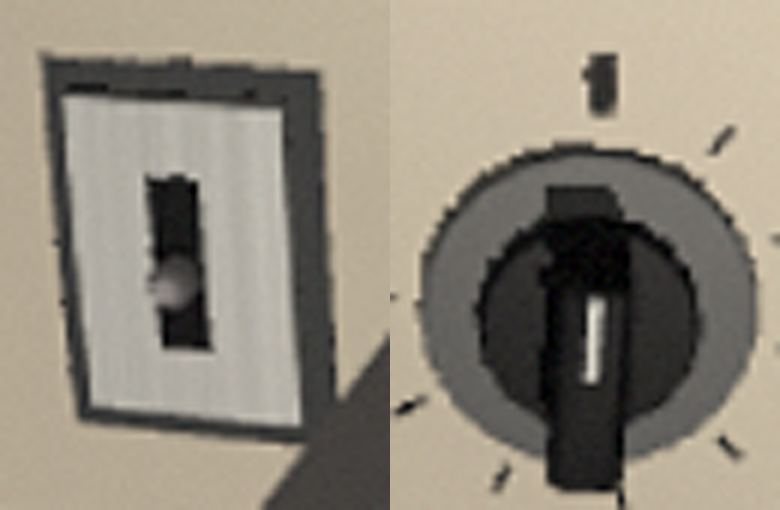

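Mark direction is 3.00 against the expected 3.01, so with the firm stop felt the dial is at zero. The pin is at about +1.5 mm along the pump's x, near (0.530, 0.0435). Next, the cassette.

```bash
python3 -c "
from h import *
go([.585,-.32,.28],2.9)"
```

```text
go [ -4.44 -17.3   -1.11] [0.   0.   1.62] t 8.32 at [0.4895 0.2072 0.2467] [3.141 0.    3.07 ]
```

step_arm(plan=[[[-4.5, -17.3, -1.1, 0, 0, 1.6], [-4.5, -17.3, -1.1, 0, 0, 1.6], [-4.5, -17.3, -1.1, 0, 0, 1.6], [-4.5, -17.3, -1.1, 0, 0, 1.6], [-4.5, -17.3, -1.1, 0, 0, 1.6], [-4.5, -17.3, -1.1, 0, 0, 1.6], [-4.5, -17.3, -1.1, 0, 0, 1.6], [-4.5, -17.3, -1.1, 0, 0, 1.6]]])

```text
time_s: 8.98
ee_pos: [0.5501, -0.1228, 0.266]
eef_rot: [3.142, -0.002, 2.901]
force: [0.5, 0.5, -0.3]
grip_width: 0.0941
grip_force: 0.0
```

```bash
python3 -c "
from h import *
go([.585,-.32,.28],2.9)"
```

```text
go [-2.7  -6.11 -0.47] [ 0.   -0.02  0.01] t 8.98 at [ 0.5501 -0.1228  0.266 ] [ 3.142e+00 -2.000e-03  2.901e+00]
```

step_arm(plan=[[[-2.7, -6, -0.5, 0, 0, 0], [-2.7, -6, -0.5, 0, 0, 0], [-2.7, -6, -0.5, 0, 0, 0], [-2.7, -6, -0.5, 0, 0, 0], [-2.7, -6, -0.5, 0, 0, 0], [-2.7, -6, -0.5, 0, 0, 0], [-2.7, -6, -0.5, 0, 0, 0], [-2.7, -6, -0.5, 0, 0, 0]]])

```text
time_s: 9.65
ee_pos: [0.5858, -0.314, 0.2807]
eef_rot: [3.141, -0.002, 2.902]
force: [-0.5, 0.4, 0.4]
grip_width: 0.094
grip_force: 0.0
```

```bash
python3 - <<'E'
from h import *
o=ctrl.get_obs(); print(o["time_s"],o["ee_pos"].tolist(),o["eef_rot"].tolist()); im=ctrl.camera("wrist"); cv2.imwrite("pics/w4f.png",im[:,:,::-1])
r=ctrl.place_of("cassette","wrist")
for k in r: print(k["confidence"],k["at"],at("wrist",k["at"],0,o))
x,y=map(int,r[0]["at"]) if r else (320,200)
x=min(max(x,80),560);y=min(max(y,70),330)
print("crop",x-80,y-70); cv2.imwrite("pics/w4.png",cv2.resize(im[y-70:y+70,x-80:x+80,::-1],(640,560),interpolation=cv2.INTER_CUBIC))
E
```

```text
9.65 [0.5857619061042937, -0.3139903967300183, 0.2806827853361207] [3.1408277697999516, -0.0017259235663840133, 2.901522263881475]
0.75 [313.2, 186.6] [ 0.62244955 -0.33115292  0.        ]
crop 233 116
```

View pics/w4.png

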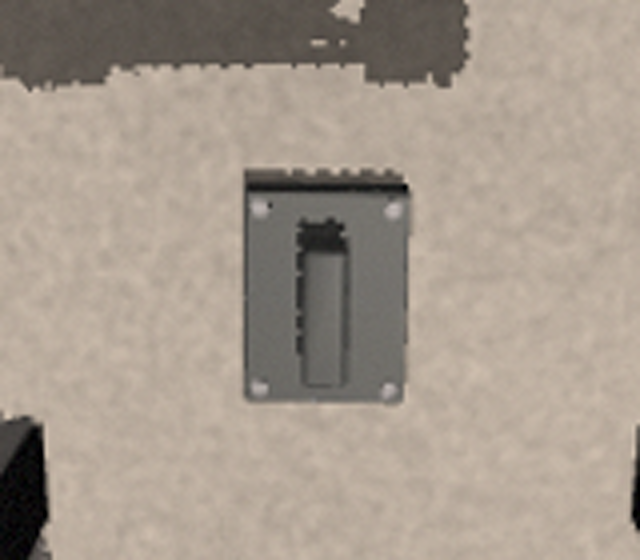

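The cassette is at crop (325,295) and almost in line with the tool. The block's top corners are about (247,190), (407,193), (403,402) and (246,400); the rib top spans (303–348, 250–385).

```bash
python3 - <<'E'
from h import *
o=dict(ee_pos=np.array([.585762,-.31399,.280683]),eef_rot=np.array([3.140828,-.001726,2.901522]))
W=lambda x,y,z:at("wrist",(233+x/4,116+y/4),z,o)
for n,P,z in(("block",((247,190),(407,193),(403,402),(246,400)),.023),("rib",((303,250),(348,250),(346,386),(303,386)),.051)):
    B=np.array([W(*p,z) for p in P])[:,:2]; l=B[0]-B[3]; r=B[1]-B[2]; print(n,B.mean(0),np.arctan2(l[1],l[0]),np.arctan2(r[1],r[0]),np.linalg.norm(l),np.linalg.norm(B[1]-B[0]))
go([.6185,-.333,.028],2.9)
E
```

```text
block [ 0.62324336 -0.32919476] 2.8764032976655813 2.8954006227690336 0.07944718499946743 0.05722134720191301
rib [ 0.62308843 -0.32910503] 2.892416019758744 2.8877823272156267 0.048470038821333605 0.015197883812662516
go [-1.22 -0.39  8.46] [ 0.   -0.    0.03] t 9.75 at [ 0.5859 -0.3131  0.2817] [ 3.141 -0.     2.903]
```

```bash
python3 -c "
from h import *
go([.623,-.329,.1],2.888);go([.623,-.329,.0265],2.888)"
```

```text
go [-1.33 -0.22  6.06] [ 0.   -0.    0.14] t 9.75 at [ 0.5859 -0.3131  0.2817] [ 3.141 -0.     2.903]
go [-1.33 -0.22  8.51] [ 0.   -0.    0.14] t 9.75 at [ 0.5859 -0.3131  0.2817] [ 3.141 -0.     2.903]
```

step_arm(plan=[[[-1.3, -0.2, 6.1, 0, 0, 0.1], [-1.3, -0.2, 6.1, 0, 0, 0.1], [-1.3, -0.2, 6.1, 0, 0, 0.1], [-1.3, -0.2, 6.1, 0, 0, 0.1], [-1.3, -0.2, 6.1, 0, 0, 0.1], [-1.3, -0.2, 6.1, 0, 0, 0.1], [-1.3, -0.2, 6.1, 0, 0, 0.1], [-1.3, -0.2, 6.1, 0, 0, 0.1]]], grip=0.6)

```text
time_s: 10.42
ee_pos: [0.623, -0.329, 0.1018]
eef_rot: [-3.141, 0.003, 2.892]
force: [0.2, -0.3, 0.5]
grip_width: 0.0566
grip_force: 0.0
```

```bash
python3 -c "
from h import *
go([.623,-.329,.0265],2.888)"
```

```text
go [0.01 0.   2.51] [-0.01  0.03  0.04] t 10.42 at [ 0.623  -0.329   0.1018] [-3.141e+00  3.000e-03  2.892e+00]
```

step_arm(plan=[[[0, 0, 1.2, 0, 0, 0], [0, 0, 2.3, 0, 0, 0], [0, 0, 2.3, 0, 0, 0], [0, 0, 2.3, 0, 0, 0], [0, 0, 2.3, 0, 0, 0], [0, 0, 2.3, 0, 0, 0]]])

```text
time_s: 10.92
ee_pos: [0.6235, -0.3299, 0.0336]
eef_rot: [-3.14, 0.004, 2.891]
force: [0.2, -1.3, -0.2]
grip_width: 0.0565
grip_force: 0.0
```

```bash
python3 - <<'E'
from h import *
go([.623,-.329,.0265],2.888)
E
```

```text
go [0.02 0.03 0.24] [-0.01  0.04  0.03] t 10.92 at [ 0.6235 -0.3299  0.0336] [-3.14   0.004  2.891]
```

step_arm(plan=[[[0, 0, 0.2, 0, 0, 0], [0, 0, 0.2, 0, 0, 0], [0, 0, 0.2, 0, 0, 0], [0, 0, 0.2, 0, 0, 0], [0, 0, 0.2, 0, 0, 0], [0, 0, 0.2, 0, 0, 0], [0, 0, 0.2, 0, 0, 0], [0, 0, 0.2, 0, 0, 0]]], grip=0, squeeze=35)

```text
time_s: 11.58
ee_pos: [0.6222, -0.3291, 0.0241]
eef_rot: [3.142, 0.0, 2.891]
force: [0.4, 1.0, 0.9]
grip_width: 0.0157
grip_force: 35.0
```

```bash
python3 - <<'E'
from h import *
go([.623,-.329,.18],2.888); print(ctrl.get_obs()["force"])
E
```

```text
go [-0.02  0.01 -5.2 ] [0.   0.   0.03] t 11.58 at [ 0.6222 -0.3291  0.0241] [3.142 0.    2.891]
[0.35259062 1.03984237 0.94549523]
```

step_arm(plan=[[[0, 0, -1, 0, 0, 0], [0, 0, -2.3, 0, 0, 0], [0, 0, -3.6, 0, 0, 0], [0, 0, -5, 0, 0, 0], [0, 0, -5.8, 0, 0, 0], [0, 0, -5.8, 0, 0, 0], [0, 0, -5.8, 0, 0, 0]]])

```text
time_s: 12.17
ee_pos: [0.6224, -0.3293, 0.1988]
eef_rot: [-3.141, 0.002, 2.891]
force: [1.3, 0.1, -2.0]
grip_width: 0.0158
grip_force: 35.0
```

```bash
python3 - <<'E'
from h import *
go([.5292,.0434,.2],3.0126); print(ctrl.get_obs()["force"])
E
```

```text
go [ 6.09 11.27 -0.06] [-0.01  0.02 -1.16] t 12.17 at [ 0.6224 -0.3293  0.1988] [-3.141e+00  2.000e-03  2.891e+00]
[ 1.27934405  0.10972137 -2.00905253]
```

step_arm(plan=[[[0.6, 1.1, 0, 0, 0, -0.1], [1.2, 2.2, 0, 0, 0, -0.3], [1.8, 3.3, 0, 0, 0, -0.4], [2.4, 4.4, 0, 0, 0, -0.6], [3, 5.5, 0, 0, 0, -0.7], [3.6, 6.6, 0, 0, 0, -0.8], [4.2, 7.7, 0, 0, 0, -0.9], [4.8, 8.8, 0, 0, 0, -1.0]]])

```text
time_s: 12.83
ee_pos: [0.5464, -0.0361, 0.1957]
eef_rot: [-3.142, -0.004, 2.996]
force: [1.1, -0.1, -2.8]
grip_width: 0.0158
grip_force: 35.0
```

step_arm(plan=[[[0.8, 1.1, 0, 0, 0, -0.1], [1.2, 2.1, 0, 0, 0, -0.2], [1.4, 2.3, 0, 0, 0, -0.2], [1.4, 2.3, 0, 0, 0, -0.2], [1.4, 2.3, 0, 0, 0, -0.2], [1.4, 2.3, 0, 0, 0, -0.2]]])

```text
time_s: 13.33
ee_pos: [0.5166, 0.0355, 0.1972]
eef_rot: [-3.141, -0.001, 3.016]
force: [0.2, 0.2, -2.3]
grip_width: 0.0159
grip_force: 35.0
```

```bash
python3 - <<'E'
from h import *
go([.5292,.0434,.13],3.0126); print(ctrl.get_obs()["force"])
E
```

```text
go [-0.39  0.31  2.24] [-0.   -0.01  0.03] t 13.33 at [0.5166 0.0355 0.1972] [-3.141e+00 -1.000e-03  3.016e+00]
[ 0.19126814  0.24520846 -2.31318304]
```

step_arm(plan=[[[-0.4, 0.3, 1, 0, 0, 0], [-0.4, 0.3, 1.8, 0, 0, 0], [-0.4, 0.3, 1.8, 0, 0, 0], [-0.4, 0.3, 1.8, 0, 0, 0], [-0.4, 0.3, 1.8, 0, 0, 0], [-0.4, 0.3, 1.8, 0, 0, 0]]])

```text
time_s: 13.83
ee_pos: [0.5302, 0.0435, 0.1456]
eef_rot: [3.141, 0.002, 3.016]
force: [-0.1, 0.5, -2.8]
grip_width: 0.0159
grip_force: 35.0
```

```bash
python3 - <<'E'
from h import *
go([.5292,.0434,.119],3.0126); print(ctrl.get_obs()["force"])
o=ctrl.get_obs(); print(o["ee_pos"].tolist(),o["eef_rot"].tolist()); im=ctrl.camera("wrist"); cv2.imwrite("pics/w5f.png",im[:,:,::-1])
cv2.imwrite("pics/w5.png",cv2.resize(im[130:340,200:460,::-1],None,fx=2.8,fy=2.8,interpolation=cv2.INTER_CUBIC))
E
```

```text
go [ 0.03 -0.01  0.89] [0.   0.02 0.04] t 13.83 at [0.5302 0.0435 0.1456] [3.141e+00 2.000e-03 3.016e+00]
[-0.08088867  0.49184343 -2.82939698]
[0.530200195851786, 0.04354644417764937, 0.14558732133247088] [3.141296690924987, 0.0021927412379618705, 3.0162845834231398]
```

View pics/w5.png

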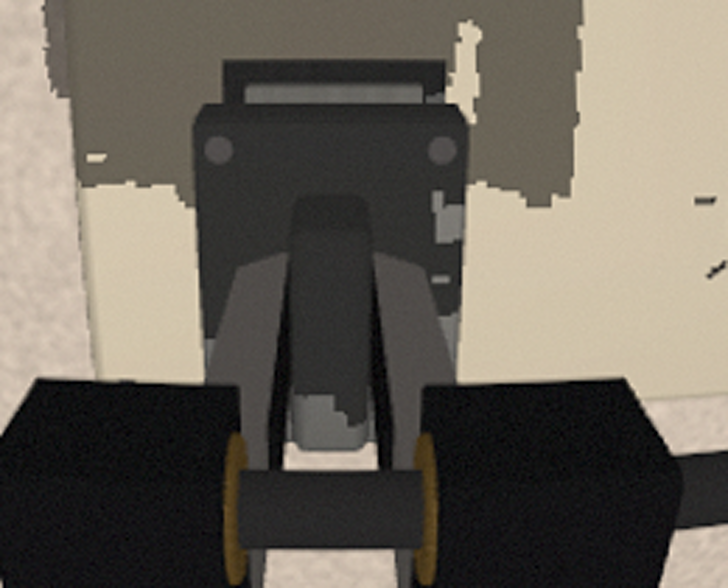

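The held cassette's -x edge runs from (196,108) to (467,108), with the bed frame's -x edge behind it from (223,60) to (446,60). I'll work out the offset.

```bash
python3 - <<'E'
from h import *
o=dict(ee_pos=np.array([.5302,.043546,.145587]),eef_rot=np.array([3.1413,.00219,3.01628]))
W=lambda x,y,z:at("wrist",(200+x/2.8,130+y/2.8),z,o)[:2]
px=np.array([.9917,-.1286]);py=np.array([.1286,.9917])
a,b=W(196,108,.1445),W(467,108,.1445); c,d=W(223,60,.08),W(446,60,.08)
for n,p,q in(("cass",a,b),("bed",c,d)): print(n,p,q,np.linalg.norm(q-p),np.arctan2(*(q-p)[::-1])-np.pi/2)
cc=(a+b)/2+.04*px; bc=(c+d)/2+.041*px
print(cc,bc,"diff",px@(cc-bc),py@(cc-bc), "tcp-cass",px@(o["ee_pos"][:2]-cc),py@(o["ee_pos"][:2]-cc))
E
```

```text
cass [0.48505983 0.01966453] [0.49231859 0.07673711] 0.05753233349546876 -0.12650549395091737
bed [0.4834138  0.01786543] [0.49140048 0.08084419] 0.0634831550676529 -0.1261420922064609
[0.52835721 0.04305682] [0.52806684 0.04408221] diff 0.00041982002550522727 -0.0009795403637872882 tcp-cass 0.0017645895584080214 0.0007221054862014796
```

step_arm(plan=[[[-0.04, 0.03, 0.3, 0, 0, 0], [-0.04, 0.03, 0.6, 0, 0, 0], [-0.04, 0.03, 0.8, 0, 0, 0], [-0.04, 0.03, 0.9, 0, 0, 0], [-0.04, 0.03, 1.0, 0, 0, 0], [-0.04, 0.03, 1.0, 0, 0, 0], [-0.04, 0.03, 1.0, 0, 0, 0]]])

```text
time_s: 14.47
ee_pos: [0.5308, 0.0448, 0.114]
eef_rot: [3.142, -0.0, 3.017]
force: [0.2, -1.1, -2.1]
grip_width: 0.0155
grip_force: 35.0
```

```bash
cat > s.py <<'E'
from h import *
o=ctrl.get_obs(); go([.5302,.0434,.1041],3.0126); print("F",np.round(o["force"],1),np.round(o["moment"],2))
E
python3 s.py
```

```text
go [ 0.01 -0.05  0.33] [ 0.   -0.    0.04] t 14.47 at [0.5308 0.0448 0.114 ] [ 3.142 -0.     3.017]
F [ 0.2 -1.1 -2.1] [ 0.09 -0.16  0.05]
```

The cassette is 5 mm below riding height with no contact force, so the slot is over the pin. I'll press on.

step_arm(plan=[[[0, -0.02, 0.1, 0, 0, 0], [0, -0.02, 0.2, 0, 0, 0], [0, -0.02, 0.25, 0, 0, 0], [0, -0.02, 0.3, 0, 0, 0], [0, -0.02, 0.3, 0, 0, 0], [0, -0.02, 0.3, 0, 0, 0]]])

```text
time_s: 14.97
ee_pos: [0.5311, 0.0442, 0.1055]
eef_rot: [3.142, 0.001, 3.017]
force: [0.4, -1.1, 5.8]
grip_width: 0.0158
grip_force: 35.0
```

```bash
python3 s.py
```

```text
go [ 0.03 -0.03  0.05] [0.   0.01 0.04] t 14.97 at [0.5311 0.0442 0.1055] [3.142e+00 1.000e-03 3.017e+00]
F [ 0.4 -1.1  5.8] [-0.12 -0.29  0.04]
```

step_arm(plan=[[[0, 0, 0.05, 0, 0, 0], [0, 0, 0.1, 0, 0, 0], [0, 0, 0.1, 0, 0, 0], [0, 0, 0.1, 0, 0, 0]]])

```text
time_s: 15.3
ee_pos: [0.5312, 0.0442, 0.104]
eef_rot: [3.142, 0.002, 3.017]
force: [-8.4, -1.5, 22.4]
grip_width: 0.0157
grip_force: 35.0
```

```bash
python3 s.py
```

```text
go [ 0.03 -0.03 -0.  ] [0.   0.02 0.04] t 15.3 at [0.5312 0.0442 0.104 ] [3.142e+00 2.000e-03 3.017e+00]
F [-8.4 -1.5 22.4] [-0.23  1.45  0.03]
```

step_arm(plan=[[[0, 0, 0, 0, 0, 0], [0, 0, 0, 0, 0, 0], [0, 0, 0, 0, 0, 0], [0, 0, 0, 0, 0, 0], [0, 0, 0, 0, 0, 0], [0, 0, 0, 0, 0, 0]]])

```text
time_s: 15.8
ee_pos: [0.5312, 0.0441, 0.104]
eef_rot: [3.141, 0.002, 3.017]
force: [-7.5, -2.6, 22.9]
grip_width: 0.0158
grip_force: 35.0
```

```bash
python3 s.py; python3 - <<'E'
from h import *
im=ctrl.camera("wrist"); im2=ctrl.camera("side")
cv2.imwrite("pics/w6.png",cv2.hconcat([cv2.resize(im[130:330,220:480,::-1],(442,340)),cv2.resize(im2[150:290,240:380,::-1],(340,340),interpolation=cv2.INTER_CUBIC)]))
E
```

```text
go [ 0.03 -0.03 -0.  ] [0.   0.02 0.04] t 15.8 at [0.5312 0.0441 0.104 ] [3.141e+00 2.000e-03 3.017e+00]
F [-7.5 -2.6 22.9] [-0.21  1.44  0.03]
```

View pics/w6.png

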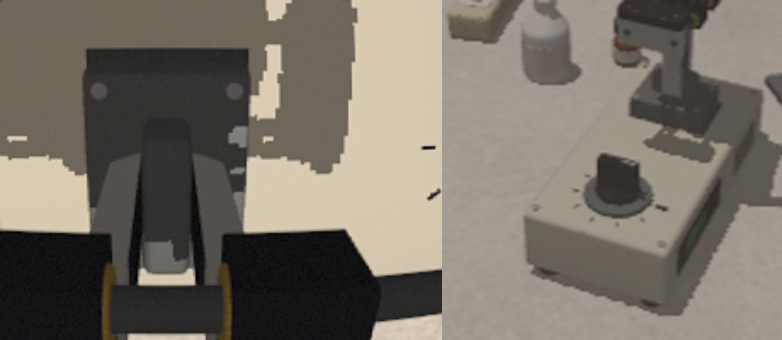

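The cassette sits flush on the deck at (165,150) in the left view, gripper still on it. In the side view the dial bar at (617,178) points at the zero tick (662,208). TCP height is 0.104 (flush predicted 0.1041), with a steady 23 N push.

```bash
python3 -c "
from station import ctrl
print(ctrl.hand_in())"
```

```text
the job is handed in; nothing more can be done
None
```

I turned the dial back to its zero stop, then put the cassette over the pin and pressed it flush with the deck. I handed the job in at about 16 s with the gripper still holding it down at about 23 N; the hand-in returned no verdict.

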